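Lock the sign-in tablet into its stand with the bar and pin

ROBOT

A 7-joint arm with a two-finger parallel gripper is mounted at the origin on a cart in front of the work surface, level with it; the furniture and walls round the work are solid. World frame = base frame: x ahead of the robot, y to its left, z up, the work surface at z = 0. Lengths are in m, angles in rad, forces in N, time in s.
With the tool pointing down it reaches from about 0.35 to 0.9 m from the base axis. Payload 19.9 kg.
Tool frame: the origin (TCP) lies at the very end of the fingers, on their centre line; the grasp point (between the pads) lies 19 mm behind it; z points along the fingers, y is the line along which they close (so a half turn about z gives the same grasp; the last joint's range is limited). The gripper opens to 94 mm and grips with 3 to 60 N. Pads are 16 mm wide; open, the fingers measure 119 mm over their backs; the gripper's body (75 mm by 177 mm) begins 78 mm behind the grasp point.
Start: joints at [1.123, 0.417, -0.01, 1.614, 0.005, 1.111, -0.053], TCP at [0.247, -0.574, 0.168] pointing down, gripper open.
Joint ranges: [-2.81, 2.81], [-0.39, 2.02], [-1.27, 1.25], [0.06, 2.57], [-1.19, 4.33], [0.19, 2], [-2.82, 2.82]. Speed limits (rad/s): [1.89, 1.89, 2.39, 2.39, 3.01, 3.01, 3.01].

INTERFACE

Orientations are given as a 3x3 rotation matrix whose columns are the frame's x, y, z axes.
In Python, from station import manip gives the robot as it stands. The module is installed in compiled form; this text tells all that it offers. Calls block until the motion is done:
- manip.move_pose(position, orientation): joint-space move of the TCP to a pose.
- manip.move_straight(position, orientation=None, speed=0.15, threshold=None): straight line of the TCP; orientation=None keeps the orientation; speed is the mean speed in m/s. With threshold (N) it stops when the force on the tool has changed by that much, and returns True; else False.
- manip.move_j(angles): joint-space move.
- manip.gripper_to(opening): finger opening in m; the grip force is fixed at half the most; returns when the fingers have stopped.
- manip.pause(seconds).
- manip.inverse_kinematics(position, orientation): joint angles nearest the present ones, or None.
- manip.observe(): the state.
- manip.snapshot(name): name is "side" or "top" or "wrist"; returns the picture (480x640x3 uint8, red, green, blue); there is no depth.
- manip.camera_info(name): a dict with "fx", "fy", "cx", "cy" (pixels), "distortion" ([k1, k2, p1, p2, k3] as OpenCV has them; the pictures are not rectified), "world_from_camera" (4x4, takes a point from camera to world coordinates); the wrist camera has in their place "hand_eye" (4x4, takes a point from camera to tool coordinates, whose origin is the TCP and whose axes are the flange's). Camera axes: x right, y down, z forward; pixel columns grow to the right and rows downward; lengths in m; the calibration is good to about 2 mm. A picture is of the moment at which its call begins: read the wrist's pose just before it. camera_info takes no time and is no camera call.
A pose or a line that the arm cannot do raises manip.PlanningError and nothing moves.
- manip.close_job(): hands the job in; it is judged then, once.
Trained networks look in the newest picture that a camera, given by its name, has taken for a name from the list of things; names that differ only in an ending like _2 or _b are one class to them, and where a whole thing is asked for, a point or a joint stands for the part that bears it (a point fixed in the world has none). Each returns a list of dicts, best first, with "p" (0 to 1); they miss things now and then, are a little off and sometimes report something else, mostly with a low value. They report only what shows in the picture. A call takes as long as a camera call.
- manip.boxes_of(camera, name): "at" ([column, row] in pixels, amid what is visible of it).
- manip.regions_of(camera, name): "region" (480x640 bool, what is visible of it) and "at" ([column, row] in pixels, amid what is visible of it).
The state is a dict: "time": time; "q": joint angles; "qvel": joint speeds; "effort": joint torques, N m; "tcp_pos": TCP position; "tool_rot": TCP orientation; "contact_force": force on the tool from outside, world axes, zero at the start; "ft_torque": the same for the moment, N m; "gripper_width": finger opening in m; "gripper_force": force on a finger pad.
Only numpy, scipy, OpenCV 4.12 (cv2) and the standard library are available. Lean on these libraries where they do the work, as an engineer would, in place of code of your own. Each camera call takes 0.05 s, during which the arm holds its last target. There are 200 camera calls.

TASK

Secure the sign-in tablet: swing the steel locking bar of its sloping stand up to its stop, so that the eye at the bar's end lies over the stand's socket, then take the red-handled locking pin out of its slanted holder and push it through the eye and into the socket until its collar sits flush on the bar, and let go. Do not shift or knock over the hand-rub bottle, tablet tub, dropper bottle, mug or stapler that stand around.

Things in the scene. Friction and masses are not known exactly. Their poses are not given: they have to be found in the camera images.
- tablet_stand: Fixed sloping desk stand holding a small black tablet; base 170 x 165 mm, face 26 degrees from level, 33 mm high at the near edge, 117 mm at the far edge. Origin: centre of the underside; x away from the robot, y left, z up. In this frame the face's normal n is (-0.438, 0, 0.899), up the slope is (0.899, 0, 0.438). The screen is 9 mm above the face.
- socket (a point): Mouth of the fixed socket in the stand: dark steel boss 34 mm square at the far right corner of the face, straight hole 15 mm wide along n, open at the back, its mouth 14 mm above the face. Point on the hole's axis at the mouth (axes as tablet_stand).
- lock_bar (a joint): Angle (rad) of the flat steel locking bar about its hinge at the far left corner of the face (axis along n). 0 = closed, at its stop along the tablet's top edge, eye over the socket; grows to 1.2 as the bar swings down the slope across the screen (clockwise seen from above the face). Stiff friction hinge (0.15 N m): stays where it is left.
- bar_pivot (a point): Point on the bar's hinge axis at the height of the bar's upper face. Axes: z along n, y from eye to hinge, x across the bar (up the slope when closed).
- bar_knob (a point): Point on the axis of the blue round knob on the bar, 16 mm above the bar's upper face. Knob 16 mm across, rising along n from 0 to 28 mm above that face, 70 mm from the hinge axis. Axes as bar_pivot.
- bar_eye (a point): Centre of the eye in the 34 mm square end of the bar, at the bar's upper face: hole 16 mm wide along n, bar 8 mm thick, 146 mm from the hinge axis. With the bar closed this point is 10 mm above the socket's mouth along n. Axes as bar_pivot.
- lock_pin: Loose locking pin, 105 mm long, about 80 g: steel shaft 12 mm thick reaching 55 mm below the collar, tapered nose, steel collar 30 mm wide and 4 mm thick, round red handle 22 mm thick from 4 to 50 mm above the collar's underside. Origin: on the axis at the collar's underside; z along the axis towards the handle. It starts in the holder.
- pin_tip (a point): End of the pin's nose, 55 mm below the collar's underside on the axis.
- pin_holder: Fixed pin holder, black base 100 x 80 x 12 mm with a grey block 36 mm square and 60 mm long that leans 22 degrees; the pin stands in its 15 mm hole with the collar on the block's end. Origin: centre of the underside; z up; the block's axis, and the direction to draw the pin out, is (-0.375, 0, 0.927) in this frame.
- holder_mouth (a point): Middle of the hole's mouth on the end of the holder's block, 76 mm above the surface.
- rub_bottle: Bystander: white pump bottle of hand rub, 58 x 69 x 160 mm, origin under its centre, z up. It and the pin holder stand left and right of the stand, either way round.
- tablet_tub: Bystander: white tub with screw cap, 66 x 66 x 117 mm, origin under its centre, z up.
- dropper_bottle: Bystander: small amber bottle with black dropper, 34 x 34 x 102 mm, origin under its centre, z up.
- mug: Bystander: white mug, 83 x 115 x 86 mm with its handle, origin under its centre, z up.
- stapler: Bystander: blue stapler lying flat, 135 x 36 x 47 mm, long along its x, origin under its centre.

How it is judged:
By the outcome, as a careful person would: the job done as asked, in the order asked, and still so for the second after the job is handed in, with the robot touching nothing.
It also fails if it takes over 69 s, if anything falls off the work surface, if the arm or the gripper's body presses on something with over 40 N, if the wrist force passes 120 N, or if a joint passes its speed limit or range.

## Working session

There is one attempt and no reset: what is moved stays moved. The work goes in short steps, each a Python script; the robot and the scene stay as the last script left them, time stands still between calls to the robot, and variables do not carry over. Pictures are saved under pics/ and viewed, at most 10 in all, crops included, and the job is handed in when it is done.

```bash
mkdir -p pics
cat > h.py <<'E'
from station import manip
import numpy as np, cv2
def cam(name):
    c=manip.camera_info(name); K=np.array([[c["fx"],0,c["cx"]],[0,c["fy"],c["cy"]],[0,0,1]]); d=np.array(c["distortion"],float)
    if name=="wrist":
        s=manip.observe(); T=np.eye(4); T[:3,:3]=s["tool_rot"]; T[:3,3]=s["tcp_pos"]; W=T@np.array(c["hand_eye"])
    else: W=np.array(c["world_from_camera"])
    return K,d,W
def ray(C,uv):
    K,d,W=C; p=cv2.undistortPoints(np.array([[uv]],float),K,d)[0,0]
    v=W[:3,:3]@np.array([p[0],p[1],1]); return W[:3,3],v/np.linalg.norm(v)
def proj(C,P):
    K,d,W=C; M=np.linalg.inv(W); r=cv2.Rodrigues(M[:3,:3])[0]
    return cv2.projectPoints(np.array(P,float).reshape(-1,1,3),r,M[:3,3],K,d)[0][:,0]
def tri(rays):
    A=np.zeros((3,3));b=np.zeros(3)
    for o,v in rays:
        Q=np.eye(3)-np.outer(v,v);A+=Q;b+=Q@o
    p=np.linalg.solve(A,b); return p,[np.linalg.norm((np.eye(3)-np.outer(v,v))@(p-o)) for o,v in rays]
def save(im,name): cv2.imwrite("pics/"+name,im[:,:,::-1])
E
cat > a.py <<'E'
from h import *
names=["tablet_stand","socket","lock_bar","bar_pivot","bar_knob","bar_eye","lock_pin","pin_tip","pin_holder","holder_mouth","rub_bottle","tablet_tub","dropper_bottle","mug","stapler"]
ims={c:manip.snapshot(c) for c in("side","top")}
C={c:cam(c) for c in ims}
for c in ims: save(ims[c],c+"0.png"); print(c,C[c][2].round(3).tolist())
for n in names:
    r=[]
    for c in ims:
        b=manip.boxes_of(c,n)
        print(n,c,[(np.round(x["at"],1).tolist(),round(x["p"],2)) for x in b[:2]],end=' ')
        if b and b[0]["p"]>.3:r.append(ray(C[c],b[0]["at"]))
    if len(r)==2: p,e=tri(r);print(p.round(4),np.round(e,4),end='')
    print()
print(manip.observe()["time"])
E
python3 a.py
```

```text
side [[-0.979, -0.112, 0.169, 0.324], [-0.203, 0.498, -0.843, 1.044], [0.01, -0.86, -0.51, 0.696], [0.0, 0.0, 0.0, 1.0]]
top [[-0.022, -0.985, 0.173, 0.267], [-1.0, 0.022, 0.003, 0.08], [-0.007, -0.173, -0.985, 1.695], [0.0, 0.0, 0.0, 1.0]]
tablet_stand side [([304.5, 226.4], 0.7)] tablet_stand top [([376.9, 217.8], 0.78), ([185.1, 277.9], 0.26)] [ 0.6078 -0.0611  0.0536] [0.0015 0.0015]
socket side [([304.7, 230.9], 0.98)] socket top [([378.9, 219.2], 0.67)] [ 0.6083 -0.0678  0.0359] [0.0024 0.0024]
lock_bar side [([302.4, 212.4], 0.78)] lock_bar top [([369.5, 216.7], 0.93)] [ 0.6032 -0.0369  0.1076] [0.0047 0.0047]
bar_pivot side [([302.1, 213.5], 0.96)] bar_pivot top [([370.7, 211.0], 0.7)] [ 0.6124 -0.0419  0.1024] [0.0022 0.0022]
bar_knob side [([303.9, 211.4], 0.61)] bar_knob top [([367.8, 214.6], 0.86)] [ 0.6029 -0.0329  0.1136] [0.0001 0.0001]
bar_eye side [([299.5, 212.0], 0.61)] bar_eye top [([370.7, 215.7], 0.58)] [ 0.6088 -0.0398  0.106 ] [0.0075 0.0075]
lock_pin side [([329.0, 295.0], 0.82)] lock_pin top [([251.0, 266.9], 0.48)] [0.4754 0.2718 0.0971] [0.0001 0.0001]
pin
[... 184 characters left out ...]
4] [0.0028 0.0028]
holder_mouth side [([320.7, 327.6], 0.74)] holder_mouth top [([256.3, 269.9], 0.65)] [0.4857 0.269  0.0065] [0.007 0.007]
rub_bottle side [([368.1, 191.3], 0.69)] rub_bottle top [([469.9, 267.6], 0.83)] [ 0.4691 -0.3013  0.0593] [0.0037 0.0037]
tablet_tub side [([270.8, 276.1], 0.56)] tablet_tub top [([288.1, 217.1], 0.77)] [0.6202 0.1783 0.0548] [0.0069 0.0069]
dropper_bottle side [([376.5, 278.3], 0.73)] dropper_bottle top [] 
mug side [([323.1, 378.2], 0.69)] mug top [([184.8, 279.3], 0.92), ([257.9, 266.0], 0.55)] [0.45   0.452  0.0562] [0.0015 0.0015]
stapler side [([391.2, 244.1], 0.97)] stapler top [([375.3, 298.2], 0.59)] [ 0.3851 -0.0506  0.0367] [0.007 0.007]
1.6
```

Run:
```python
import cv2
a=cv2.imread('pics/side0.png')[150:400,190:450];b=cv2.imread('pics/top0.png')[170:330,150:500]
cv2.imwrite('pics/s1.png',cv2.resize(a,None,fx=2.4,fy=2.4,interpolation=cv2.INTER_CUBIC))
cv2.imwrite('pics/t1.png',cv2.resize(b,None,fx=2.28,fy=2.28,interpolation=cv2.INTER_CUBIC))
```

```text
(no output)
```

View pics/s1.png

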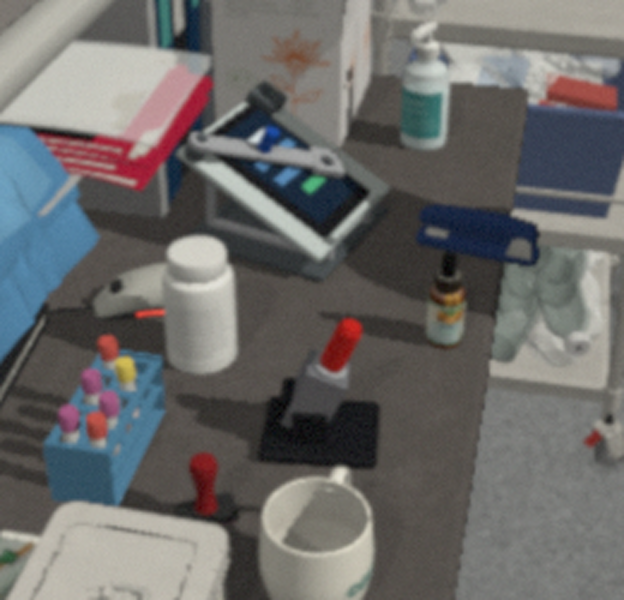

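View pics/t1.png

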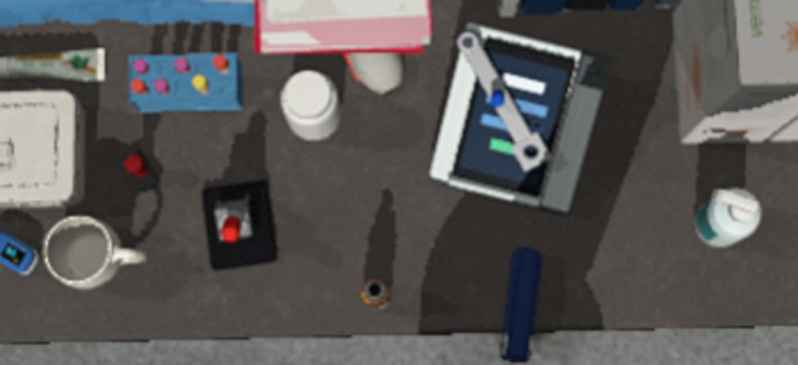

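Side view: the bar runs from its hinge (crop 197,149) over the blue knob (265,137) to the eye (322,159), with the boss at (265,97). Top view shows the same at (468,42), (497,98), (531,151) and (600,68). The pin and holder are to the left and lean towards the robot, with the handle top at (230,228). I'll fit the poses from these pixels.

```bash
cat > b.py <<'E'
from h import *
t=lambda u,v:(u/2.28+150,v/2.28+170); s=lambda u,v:(u/2.4+190,v/2.4+150)
C={c:cam(c) for c in("side","top")}
T=lambda a,b:tri([ray(C["side"],s(*a)),ray(C["top"],t(*b))])
P={}
for n,a,b in [("pivot",(197,149),(468,42)),("knobtop",(268,130),(497,98)),("eye",(322,159),(531,151)),("handletop",(349,327),(230,230)),("collar",(335,372),(233,212)),
  ("nearleft",(322,262),(432,178)),("bossR",(265,97),(597,65))]:
    P[n],e=T(a,b);print(n,P[n].round(4),np.round(e,4))
print(np.linalg.norm(P["eye"]-P["pivot"]),np.linalg.norm(P["handletop"]-P["collar"]))
c=manip.camera_info("wrist");print(np.round(c["hand_eye"],3).tolist(),c["fx"])
corn=[(204,186),(267,181),(276,260),(212,270)]
for q in corn:
    o,v=ray(C["top"],t(*q));print((o+v*(.012-o[2])/v[2]).round(3))
E
python3 b.py
```

```text
pivot [ 0.6745 -0.0019  0.1187] [0.0025 0.0025]
knobtop [ 0.6054 -0.0317  0.1338] [0.0027 0.0027]
eye [ 0.5545 -0.0722  0.084 ] [0.0042 0.0042]
handletop [0.4628 0.2696 0.1189] [0.0005 0.0005]
collar [0.4815 0.271  0.0721] [0.0073 0.0073]
nearleft [0.5324 0.0408 0.0261] [0.0018 0.0018]
bossR [ 0.6423 -0.1488  0.1148] [0.0004 0.0004]
0.14329114014303587 0.05035871828021299
[[-0.0, -0.96, -0.279, 0.08], [1.0, -0.0, 0.0, 0.001], [-0.0, -0.279, 0.96, -0.218], [0.0, 0.0, 0.0, 1.0]] 414.8097388936001
[0.529 0.314 0.012]
[0.534 0.238 0.012]
[0.439 0.228 0.012]
[0.428 0.304 0.012]
```

```bash
cat >> h.py <<'E'
def rz(a): return np.array([[np.cos(a),-np.sin(a),0],[np.sin(a),np.cos(a),0],[0,0,1]])
def stand(yaw):  # returns up-slope, y, n
    R=rz(yaw); t=np.radians(26); return R@[np.cos(t),0,np.sin(t)],R[:,1],R@[-np.sin(t),0,np.cos(t)]
def rot(z,y):  # tool rotation from z axis and approx y
    z=z/np.linalg.norm(z); y=y-z*(y@z); y/=np.linalg.norm(y); return np.c_[np.cross(y,z),y,z]
E
cat > c.py <<'E'
from h import *
P=np.array([.6745,-.0019,.1187]); u,y,n=stand(-.215)
ha=rz(.105)@[-.375,0,.927]; col=np.array([.4815,.271,.0742])
print(manip.observe()["tool_rot"].round(2).tolist())
for sgn in(1,-1):
    R=rot(-n,sgn*u)
    for nm,p,RR in [("view",P-.073*y-.06*u+.12*n,R),("closed",P-.07*y+.006*n,R),("open",P-.07*(y*.5+u*.87)+.006*n,rot(-n,sgn*(.5*u-.87*y))),("ins",P-.146*y+.07*n,R),
       ("pick",col+.012*ha,rot(-ha,sgn*rz(.1)[:,0])),("pick_y",col+.012*ha,rot(-ha,sgn*rz(.1)[:,1])),("lift",col+.1*ha,rot(-ha,sgn*rz(.1)[:,0])),("ins_y",P-.146*y+.07*n,rot(-n,sgn*y))]:
        q=manip.inverse_kinematics(p,RR); print(sgn,nm,None if q is None else np.round(q,2))
E
python3 c.py
```

```text
[[0.92, 0.39, -0.0], [0.39, -0.92, 0.0], [-0.0, -0.0, -1.0]]
1 view [ 0.72  0.03 -0.76  2.13  0.24  0.57 -0.43]
1 closed [ 0.49  0.35 -0.57  1.98  0.63  0.49 -0.73]
1 open [ 0.33  0.29 -0.48  2.11  0.72  0.42 -1.98]
1 ins [ 0.69  0.2  -0.59  2.    0.29  0.53 -0.3 ]
1 pick [-0.07  0.29 -0.73  2.17  0.82  0.59 -1.31]
1 pick_y [ 0.23  0.42 -1.11  2.16  1.03  0.73  0.11]
1 lift [ 0.12  0.09 -0.91  2.15  0.49  0.69 -1.03]
1 ins_y [ 0.65  0.19 -0.54  2.01  0.27  0.53  1.29]
-1 view [ 1.05  0.06 -1.1   2.12  0.3   0.57  2.67]
-1 closed [ 0.88  0.52 -1.08  1.97  1.02  0.68  2.13]
-1 open [ 0.52  0.33 -0.7   2.11  0.86  0.47  1.05]
-1 ins [ 1.09  0.31 -1.07  2.    0.59  0.61  2.6 ]
-1 pick [ 0.21  0.41 -1.08  2.16  1.02  0.72  1.69]
-1 pick_y [-1.2   0.24  0.54  2.2   0.21  0.41 -2.35]
-1 lift [ 0.28  0.11 -1.09  2.15  0.54  0.71  2.08]
-1 ins_y [ 0.49  0.18 -0.36  2.01  0.19  0.52 -1.79]
```

```bash
cat > d.py <<'E'
from h import *
P=np.array([.6745,-.0019,.1187]); u,y,n=stand(-.215); R=rot(-n,u)
s=manip.observe()["tcp_pos"]
manip.move_straight([s[0]+.05,s[1]+.05,.36],speed=.3)
manip.move_pose(P-.073*y-.06*u+.14*n,R)
im=manip.snapshot("wrist"); save(im,"w1.png"); C=cam("wrist"); np.savez("w1.npz",K=C[0],d=C[1],W=C[2])
for nm,p in [("pivot",P),("eye",[.5545,-.0722,.084]),("knob",[.6054,-.0317,.1338]),("sock",P-.146*y-.01*n)]: print(nm,proj(C,p).round(1))
for nm in("lock_bar","bar_knob","socket"):
    print(nm,[(np.round(x["at"],1),round(x["p"],2)) for x in manip.boxes_of("wrist",nm)[:2]])
print(manip.observe()["time"],manip.observe()["contact_force"])
E
python3 d.py
```

```text
pivot [[390.7 130.3]]
eye [[265.2 242.7]]
knob [[334.5 189.5]]
sock [[382.4 287.5]]
lock_bar [(array([322.1, 193.1]), 0.76)]
bar_knob [(array([319.6, 192.5]), 0.68)]
socket [(array([296.2, 206.5]), 0.67)]
4.6167 [-0.47765241  0.75532477  0.25393828]
```

View pics/w1.png

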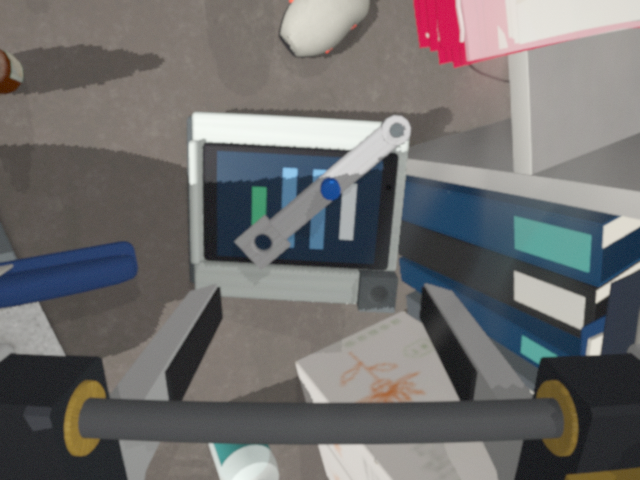

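Wrist view: hinge (398,129), knob (330,187), eye (263,242), socket hole (379,292). Everything is within about 8 px of the prediction, so I'll fit the stand pose and push the bar.

```bash
cat > e.py <<'E'
from h import *
from scipy.optimize import least_squares
w=np.load("w1.npz"); C={"w":(w["K"],w["d"],w["W"]),"s":cam("side"),"t":cam("top")}
t=lambda u,v:(u/2.28+150,v/2.28+170); s=lambda u,v:(u/2.4+190,v/2.4+150)
O={"w":[(398,129),(330,187),(263,242),(379,292)],"s":[s(197,149),s(268,130),s(322,159),None],"t":[t(468,42),t(497,98),t(531,151),t(597,65)]}
def pts(x):
    P=x[:3];u,y,n=stand(x[3]);d=-y*np.cos(x[4])-u*np.sin(x[4])
    return [P,P+.07*d+.028*n,P+.146*d,P-.146*y-.01*n]
def res(x):
    r=[]; 
    for c in O:
        q=proj(C[c],pts(x))
        for i in range(4):
            if O[c][i] is not None: r+=list((q[i]-O[c][i])*{"w":1,"s":1,"t":1}[c])
    return np.array(r)
f=least_squares(res,[.6745,-.0019,.1187,-.215,.9],loss="soft_l1",x_scale=[.01,.01,.01,.1,.1])
print(f.x.round(4)); print(res(f.x).reshape(-1,2).round(1).tolist()); np.save("stand.npy",f.x)
E
python3 e.py
```

```text
[ 6.728e-01 -3.000e-04  1.291e-01 -2.739e-01  8.150e-01]
[[-1.8, 0.1], [1.5, 1.6], [0.4, -0.8], [0.3, 0.2], [1.3, -3.1], [1.6, 1.1], [1.8, 1.1], [-0.6, -1.3], [-0.6, -0.3], [-0.8, -1.2], [-2.2, 1.5]]
```

Run:
```python
from h import *
C={"s":cam("side"),"t":cam("top")}
w=np.load("w1.npz"); C["w"]=(w["K"],w["d"],w["W"])
t=lambda u,v:(u/2.28+150,v/2.28+170); s=lambda u,v:(u/2.4+190,v/2.4+150)
def g(c,px,z):
    o,v=ray(C[c],px); return (o+v*(z-o[2])/v[2]).round(3)
print("rack corner",g("s",s(168,213),0)); print("box s",g("s",s(345,140),0),"box t",g("t",t(683,140),0))
for z in(0,.1,.2,.3): print(z,"binder t",g("t",t(505,12),z),g("t",t(600,12),z),"papers",g("t",t(430,45),z),"w rack",g("w",(520,170),z),g("w",(408,160),z),"wbox",g("w",(298,363),z),g("w",(405,313),z))
```

```text
rack corner [ 0.735 -0.06   0.   ]
box s [ 0.573 -0.283  0.   ] box t [ 0.574 -0.265  0.   ]
0 binder t [ 0.739 -0.055  0.   ] [ 0.737 -0.172  0.   ] papers [0.7   0.038 0.   ] w rack [ 0.976 -0.128 -0.   ] [ 0.776 -0.063  0.   ] wbox [ 0.577 -0.267  0.   ] [ 0.741 -0.268  0.   ]
0.1 binder t [ 0.712 -0.047  0.1  ] [ 0.709 -0.157  0.1  ] papers [0.674 0.041 0.1  ] w rack [ 0.854 -0.085  0.1  ] [ 0.702 -0.036  0.1  ] wbox [ 0.551 -0.19   0.1  ] [ 0.675 -0.192  0.1  ]
0.2 binder t [ 0.684 -0.039  0.2  ] [ 0.681 -0.142  0.2  ] papers [0.649 0.043 0.2  ] w rack [ 0.732 -0.043  0.2  ] [ 0.628 -0.009  0.2  ] wbox [ 0.525 -0.114  0.2  ] [ 0.61  -0.115  0.2  ]
0.3 binder t [ 0.656 -0.031  0.3  ] [ 0.654 -0.128  0.3  ] papers [0.623 0.046 0.3  ] w rack [0.61 0.   0.3 ] [0.555 0.018 0.3  ] wbox [ 0.5   -0.038  0.3  ] [ 0.545 -0.039  0.3  ]
```

View pics/top0.png

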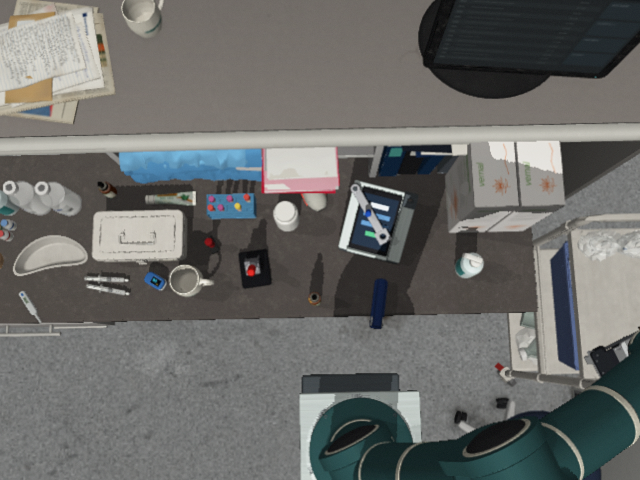

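The top view shows a raised ledge and binders just behind the stand, so I'll keep the gripper's wide side parallel to the bar. I'll push the knob with closed fingers, turning the tool with the bar.

```bash
cat > f.py <<'E'
from h import *
import sys
x=np.load("stand.npy");P=x[:3];u,y,n=stand(x[3])
def pose(th,off,h):
    yb=y*np.cos(th)+u*np.sin(th); xb=u*np.cos(th)-y*np.sin(th)
    return P-.07*yb-off*xb+h*n, rot(-n,yb)
th0=x[4]
for a in [(th0,.04,.08),(th0,.016,.007),(.4,.016,.007),(0,.016,.007)]: 
    q=manip.inverse_kinematics(*pose(*a)); print(a,None if q is None else np.round(q,2))
if len(sys.argv)<2: sys.exit()
manip.gripper_to(0.0)
manip.move_pose(*pose(th0,.036,.08))
print("down",manip.move_straight(pose(th0,.036,.007)[0],speed=.12,threshold=8))
for th in [th0,.6,.4,.2,.06]:
    p,R=pose(th,.016,.007); print(th,manip.move_straight(p,R,speed=.08,threshold=15),manip.observe()["contact_force"].round(1))
p,R=pose(-.12,.016,.007); print("end",manip.move_straight(p,R,speed=.04,threshold=10))
s=manip.observe(); print(s["contact_force"].round(1),s["time"]); 
d=s["tcp_pos"]-P; print("tcp in bar frame",d@u,d@y,d@n)
E
python3 f.py
```

```text
(np.float64(0.8150002351388969), 0.04, 0.08) [ 0.54  0.13 -0.79  2.13  0.58  0.59 -0.18]
(np.float64(0.8150002351388969), 0.016, 0.007) [ 0.51  0.31 -0.72  2.1   0.85  0.52 -0.36]
(0.4, 0.016, 0.007) [ 0.55  0.32 -0.71  2.07  0.79  0.52  0.17]
(0, 0.016, 0.007) [ 0.6   0.34 -0.73  2.02  0.76  0.54  0.65]
```

```bash
python3 f.py go
```

```text
(np.float64(0.8150002351388969), 0.04, 0.08) [ 0.54  0.13 -0.79  2.13  0.58  0.59 -0.18]
(np.float64(0.8150002351388969), 0.016, 0.007) [ 0.51  0.31 -0.72  2.1   0.85  0.52 -0.36]
(0.4, 0.016, 0.007) [ 0.55  0.32 -0.71  2.07  0.79  0.52  0.17]
(0, 0.016, 0.007) [ 0.6   0.34 -0.73  2.02  0.76  0.54  0.65]
down False
0.8150002351388969 False [-0.4 -0.4 -0. ]
0.6 False [ 0.2 -0.1  0.1]
0.4 False [-0.8 -0.1  0.2]
0.2 False [-1.6  0.6  0.3]
0.06 False [ 0.9  0.3 -0.5]
end False
[-0.4  0.7 -0.3] 9.5167
tcp in bar frame -0.00815139490209765 -0.07115929977630935 0.006927507922320511
```

Run:
```python
from h import *
ims={}
for c in("wrist","side"): ims[c]=manip.snapshot(c)
save(np.hstack([cv2.resize(ims["wrist"],(480,360)),cv2.resize(ims["side"][170:260,250:330],(320,360))]),"m1.png")
```

```text
(no output)
```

View pics/m1.png

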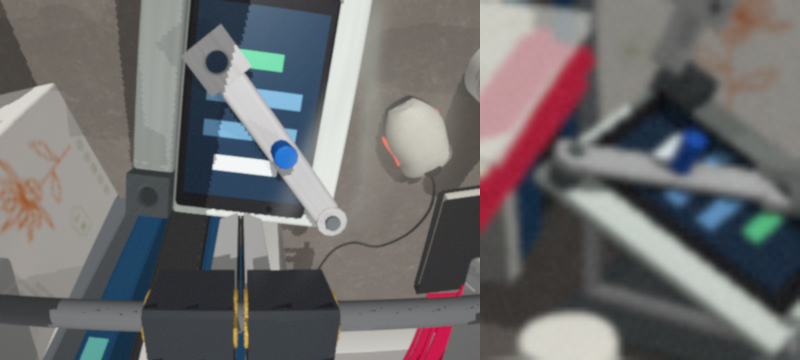

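Run:
```python
from h import *
x=np.load("stand.npy");P=x[:3];u,y,n=stand(x[3]);C=cam("wrist")
T=manip.observe()["tcp_pos"]; print("tcp",T.round(4),proj(C,T))
for th in(.7,.815,.9,1.0):
    d=-y*np.cos(th)-u*np.sin(th); print(th,proj(C,[P,P+.07*d+.028*n,P+.146*d,P-.146*y-.01*n]).round(0).tolist())
print("seen [444,293] [380,205] [289,83] [199,261]")
```

```text
tcp [ 0.6436 -0.066   0.1319] [[323.87687862 273.13108338]]
0.7 [[442.0, 295.0], [369.0, 221.0], [266.0, 105.0], [199.0, 262.0]]
0.815 [[442.0, 295.0], [382.0, 211.0], [291.0, 84.0], [199.0, 262.0]]
0.9 [[442.0, 295.0], [393.0, 204.0], [310.0, 70.0], [199.0, 262.0]]
1.0 [[442.0, 295.0], [406.0, 197.0], [336.0, 55.0], [199.0, 262.0]]
seen [444,293] [380,205] [289,83] [199,261]
```

Run:
```python
from h import *
im=manip.snapshot("wrist"); save(cv2.resize(im[180:480,160:500],None,fx=2,fy=2),"m2.png")
s=manip.observe(); print(s["gripper_width"],s["gripper_force"],s["time"])
```

```text
0.0007083520155925734 0.0 9.6667
```

View pics/m2.png

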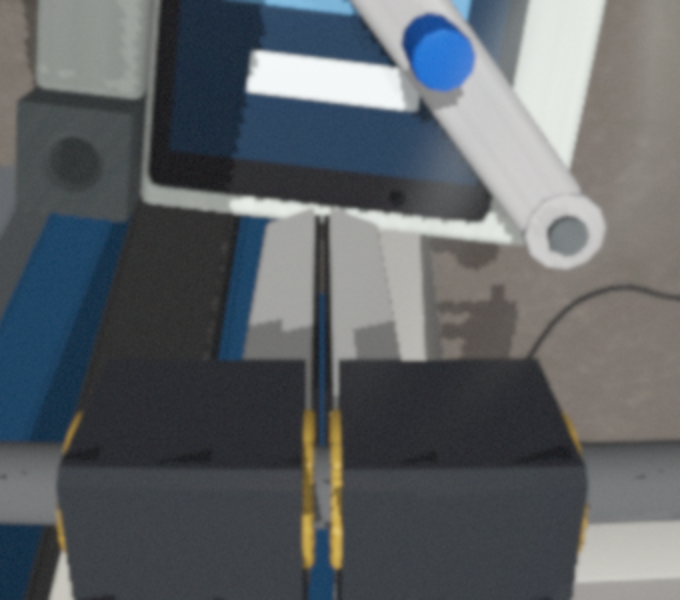

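Run:
```python
from h import *
C=cam("wrist");s=manip.observe();T=s["tcp_pos"];R=s["tool_rot"]
print(manip.camera_info("wrist")["hand_eye"])
for k in(0,.01,.02,.03): print(k,[proj(C,T-k*R[:,2]+a*R[:,0]).round(0).tolist() for a in(-.008,0,.008)])
w=np.load("w1.npz");C1=(w["K"],w["d"],w["W"])
M=C1[2]@np.linalg.inv(np.array(manip.camera_info("wrist")["hand_eye"]))
for k in(0,.01,.02,.03): print(k,[[proj(C1,(M@[a,b,-k,1])[:3]).round(0).tolist() for a in(-.008,0,.008)] for b in(.047,)])
```

```text
[[-1.30594800e-04 -9.60140814e-01 -2.79516727e-01  8.12995452e-02]
 [ 9.99999991e-01 -1.31720407e-04 -1.47563959e-05 -1.81570235e-03]
 [-2.26498391e-05 -2.79516726e-01  9.60140823e-01 -2.17919292e-01]
 [ 0.00000000e+00  0.00000000e+00  0.00000000e+00  1.00000000e+00]]
0 [[[324.0, 286.0]], [[324.0, 273.0]], [[324.0, 260.0]]]
0.01 [[[324.0, 293.0]], [[324.0, 280.0]], [[324.0, 266.0]]]
0.02 [[[324.0, 301.0]], [[324.0, 287.0]], [[324.0, 272.0]]]
0.03 [[[324.0, 309.0]], [[324.0, 295.0]], [[324.0, 279.0]]]
0 [[[[407.0, 286.0]], [[408.0, 273.0]], [[408.0, 259.0]]]]
0.01 [[[[410.0, 293.0]], [[411.0, 279.0]], [[412.0, 265.0]]]]
0.02 [[[[414.0, 301.0]], [[415.0, 287.0]], [[416.0, 272.0]]]]
0.03 [[[[418.0, 309.0]], [[420.0, 294.0]], [[421.0, 279.0]]]]
```

The closed fingers passed over the knob without touching it. In the image their visible ends look about 25–30 mm short of the stated TCP. I'll measure the real finger length by touching the screen lightly, then push lower.

```bash
cat > g.py <<'E'
from h import *
x=np.load("stand.npy");P=x[:3];u,y,n=stand(x[3]);th0=x[4]
def pose(th,off,h):
    yb=y*np.cos(th)+u*np.sin(th); xb=u*np.cos(th)-y*np.sin(th)
    return P-.07*yb-off*xb+h*n, rot(-n,yb)
H=lambda:(manip.observe()["tcp_pos"]-P)@n
manip.move_straight(*pose(th0,.036,.04),speed=.15)
print("to 0",manip.move_straight(pose(th0,.036,0.0)[0],speed=.12,threshold=4))
hit=manip.move_straight(pose(th0,.036,-.055)[0],speed=.03,threshold=4)
print("touch",hit,H(),manip.observe()["contact_force"].round(1),manip.observe()["time"])
np.save("touch.npy",[H()])
manip.move_straight(pose(th0,.036,H()+.02)[0],speed=.1)
E
python3 g.py
```

```text
to 0 True
touch True -0.04992669309352911 [-4.9  0.1  9.3] 13.425
```

Contact came at h = -50 mm, while the screen is at -15 mm, so the fingers really end 35 mm short of the reported TCP. That agrees with the images. I'll use that offset from here on and push the bar.

```bash
cat > i.py <<'E'
from h import *
x=np.load("stand.npy");P=x[:3];u,y,n=stand(x[3]);th0=x[4]
def pose(th,off,h):
    yb=y*np.cos(th)+u*np.sin(th); xb=u*np.cos(th)-y*np.sin(th)
    return P-.07*yb-off*xb+h*n, rot(-n,yb)
h=(manip.observe()["tcp_pos"]-P)@n; print(h)
for th in [th0,.6,.4,.2,.05]:
    p,R=pose(th,.016,h); print(round(th,2),manip.move_straight(p,R,speed=.08,threshold=15),manip.observe()["contact_force"].round(1))
p,R=pose(-.15,.016,h); print("end",manip.move_straight(p,R,speed=.04,threshold=9))
s=manip.observe(); d=s["tcp_pos"]-P; print("tcp",(d@u).round(4),(d@y).round(4),s["contact_force"].round(1),s["time"])
# back off and lift, look
manip.move_straight(s["tcp_pos"]-.02*u,speed=.1)
manip.move_straight(s["tcp_pos"]-.06*u+.11*n,speed=.2)
im=manip.snapshot("wrist"); C=cam("wrist"); np.savez("w2.npz",K=C[0],d=C[1],W=C[2])
q=proj(C,[P,P-.07*y+.028*n,P-.146*y,P-.146*y-.01*n])
print(q.round(0).tolist(),manip.observe()["time"])
a=im.copy()
for k in q: cv2.drawMarker(a,tuple(int(round(v)) for v in k),(255,0,255),cv2.MARKER_CROSS,7,1)
save(im,"w2.png");save(a,"w2a.png")
E
python3 i.py
```

```text
-0.02992403256682929
0.82 False [ 0.2 -0.2 -0.2]
0.6 False [ 0.3 -0.4 -0.7]
0.4 False [ 0.2  0.1 -0.1]
0.2 False [0.2 0.9 0.4]
0.05 False [ 0.8  0.  -0. ]
end True
tcp -0.0193 -0.0693 [-1.7  0.3 -0.2] 15.7583
[[411.0, 330.0], [324.0, 349.0], [229.0, 332.0], [232.0, 326.0]] 16.9
```

View pics/w2a.png

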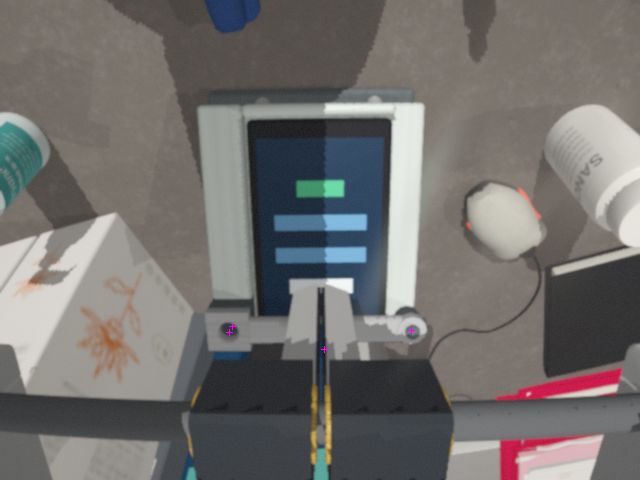

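The bar looks closed, with the eye at (230,328) against a predicted (229,332). The stop signal was weak, though, so I'll press once more up to a firm stop.

```bash
cat > j.py <<'E'
from h import *
x=np.load("stand.npy");P=x[:3];u,y,n=stand(x[3])
R=rot(-n,y); B=P-.07*y-.03*n
manip.move_straight(B-.04*u,R,speed=.2)
r=manip.move_straight(B+.0*u,R,speed=.03,threshold=14)
s=manip.observe(); print(r,((s["tcp_pos"]-P)@u).round(4),s["contact_force"].round(1),s["time"])
manip.move_straight(B-.04*u,speed=.15); manip.move_straight(B-.06*u+.11*n,speed=.25)
im=manip.snapshot("wrist"); C=cam("wrist"); np.savez("w2.npz",K=C[0],d=C[1],W=C[2]); save(im,"w2.png")
q=proj(C,[P,P-.146*y])
for k in q: print(k.round(1))
g=cv2.cvtColor(im,cv2.COLOR_RGB2GRAY)
for k in q:
    c=[int(v) for v in k]; w=g[c[1]-14:c[1]+15,c[0]-14:c[0]+15]; m=(w<w.min()+25); 
    yy,xx=np.nonzero(m); print("dark centroid",xx.mean()+c[0]-14,yy.mean()+c[1]-14,m.sum())
b=cv2.resize(im[260:400,180:460],None,fx=2.8,fy=2.8,interpolation=cv2.INTER_CUBIC); save(b,"w2b.png")
print(manip.observe()["time"])
E
python3 j.py
```

```text
True -0.0193 [-1.7  1.1 -0.3] 18.4333
[412.5 308.7]
[227.3 308.8]
dark centroid 415.6111111111111 307.9166666666667 72
dark centroid 227.00602409638554 305.5843373493976 166
19.425
```

View pics/w2b.png

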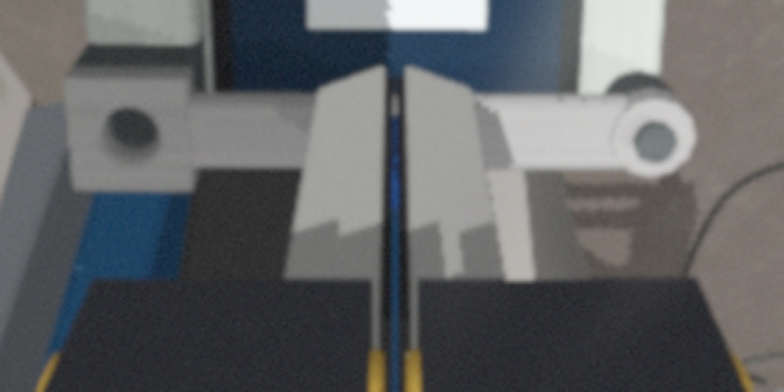

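```bash
cat > k.py <<'E'
exec(open("e.py").read().split("f=least")[0])
w=np.load("w2.npz"); C2=(w["K"],w["d"],w["W"])
def res2(x):
    u,y,n=stand(x[3]); q=proj(C2,[x[:3],x[:3]-.146*y])
    return np.r_[res(x),(q-[[413.9,309.5],[227.1,306.3]]).ravel()*1.5]
f=least_squares(res2,np.load("stand.npy"),loss="soft_l1",x_scale=[.01,.01,.01,.1,.1])
print(f.x.round(4)); print(res2(f.x).reshape(-1,2).round(1).tolist()); np.save("stand2.npy",f.x)
ha=rz(.105)@[-.375,0,.927]; col=np.array([.4815,.271,.0742])
u,y,n=stand(f.x[3]);E=f.x[:3]-.146*y; print("eye",E)
R0=rot(-ha,rz(.1)[:,1])
for nm,p,R in[("look",col+.17*ha,R0),("pick",col+.012*ha+.0-.035*ha,R0),("lift",col+.1*ha,R0),("ins",E+.04*n,rot(-n,y)),("insend",E-.025*n,rot(-n,y))]:
    q=manip.inverse_kinematics(p,R); print(nm,None if q is None else np.round(q,2))
E
python3 k.py
```

```text
[ 6.727e-01  3.000e-04  1.298e-01 -2.910e-01  7.985e-01]
[[-1.4, -0.6], [1.8, 0.9], [0.5, -0.8], [-1.7, 0.3], [1.2, -3.3], [1.5, 0.8], [1.9, 0.7], [-0.8, -1.3], [-0.8, -0.3], [-0.9, -1.2], [-2.6, 2.4], [-0.9, -0.4], [0.3, 1.6]]
eye [ 0.63083071 -0.13960825  0.1298236 ]
look [ 0.58 -0.19 -1.23  2.1   0.04  0.78  0.97]
pick [ 0.13  0.47 -0.98  2.16  1.12  0.69  0.04]
lift [ 0.28  0.11 -1.09  2.15  0.54  0.71  0.51]
ins [ 0.98  0.32 -0.99  2.01  0.67  0.6   0.85]
insend [ 0.87  0.45 -0.89  2.    0.91  0.55  0.66]
```

```bash
cat > l.py <<'E'
from h import *
from scipy.optimize import minimize
ax=lambda yaw:rz(yaw)@[-.375,0,.927]
ha=ax(.105); col=np.array([.4815,.271,.076]); R0=rot(-ha,rz(.105)[:,1])
s=manip.observe()
manip.move_straight(s["tcp_pos"]+np.array([-.03,0,.06]),speed=.3)
manip.gripper_to(.06)
manip.move_pose(col+.12*ha,R0)
im=manip.snapshot("wrist");C=cam("wrist");save(im,"p1.png");np.savez("p1.npz",K=C[0],d=C[1],W=C[2])
print([(np.round(b["at"],1),round(b["p"],2)) for b in manip.boxes_of("wrist","lock_pin")[:2]],proj(C,[col,col+.05*ha]).round(0).tolist(),manip.observe()["time"])
E
cat > fit.py <<'E'
from h import *
from scipy.optimize import minimize
ax=lambda yaw:rz(yaw)@[-.375,0,.927]
def handle_mask(im,near):
    hsv=cv2.cvtColor(im,cv2.COLOR_RGB2HSV); m=(((hsv[...,0]<8)|(hsv[...,0]>172))&(hsv[...,1]>130)&(hsv[...,2]>50)).astype(np.uint8)
    k,lab,st,ce=cv2.connectedComponentsWithStats(m)
    i=max(range(1,k),key=lambda i:(st[i,4]>150)*st[i,4]-20*np.linalg.norm(ce[i]-near)); return (lab==i),st[i],ce[i]
def sil(C,base,a,shape=(480,640)):
    e=np.cross(a,[0,1,0]);e/=np.linalg.norm(e);f=np.cross(a,e);t=np.linspace(0,2*np.pi,40)[:,None]
    ring=.011*(np.cos(t)*e+np.sin(t)*f); p=proj(C,np.r_[base+.004*a+ring,base+.050*a+ring])
    m=np.zeros(shape,np.uint8); cv2.fillConvexPoly(m,np.round(cv2.convexHull(p.astype(np.float32))*16).astype(np.int32),1,shift=4); return m>0
if __name__=="__main__":
    w=np.load("p1.npz");C=(w["K"],w["d"],w["W"]);im=cv2.imread("pics/p1.png")[:,:,::-1].copy()
    c0=np.array([.4815,.271,.076]); m,st,ce=handle_mask(im,proj(C,c0+.03*ax(.105))[0]); print(st,ce)
    def cost(v):
        s=sil(C,np.array([v[0],v[1],.076]),ax(v[2])); return 1-(s&m).sum()/(s|m).sum()+.5*(v[2]-.105)**2
    r=minimize(cost,[.4815,.271,.105],method="Nelder-Mead",options=dict(initial_simplex=[[.4815,.271,.105],[.491,.271,.105],[.4815,.281,.105],[.4815,.271,.2]],xatol=1e-5,fatol=1e-5))
    print(r.x.round(4),r.fun,[tuple(np.round(b,1)) for b in [proj(C,[r.x[0],r.x[1],.076])[0]]]); np.save("pin.npy",r.x)
    a=im.copy(); s=sil(C,np.array([r.x[0],r.x[1],.076]),ax(r.x[2])); cs,_=cv2.findContours(s.astype(np.uint8),0,1); cv2.drawContours(a,cs,-1,(0,255,0),1); save(a,"p1a.png")
E
python3 l.py && python3 fit.py
```

```text
[(array([325.4, 224.9]), 0.73)] [[324.0, 223.0], [325.0, 239.0]] 22.4083
[312 211  29  38 839] [325.99523242 229.8283671 ]
[0.4803 0.273  0.1428] 0.23868078329341932 [(np.float64(326.7), np.float64(221.8))]
```

View pics/p1a.png

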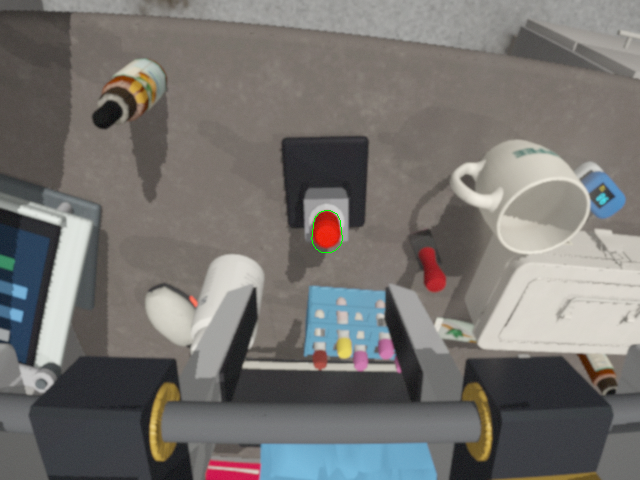

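The outline fits the pin, with the handle centred at (326,230) where predicted. Grasping along the pin's axis, using the 35 mm finger offset.

```bash
cat > m.py <<'E'
from h import *
v=np.load("pin.npy"); yaw=.12; ha=rz(yaw)@[-.375,0,.927]; col=np.array([v[0],v[1],.076]); R=rot(-ha,rz(yaw)[:,1])
manip.move_straight(col+.03*ha,R,speed=.15)
print("down",manip.move_straight(col-.023*ha,R,speed=.06,threshold=8),(manip.observe()["tcp_pos"]-col)@ha)
manip.gripper_to(0.0)
s=manip.observe();print(s["gripper_width"],s["gripper_force"],s["contact_force"].round(1),s["ft_torque"].round(2))
manip.move_straight(col+.06*ha,speed=.12)
s=manip.observe();print(s["gripper_width"],s["gripper_force"],s["contact_force"].round(1),s["time"])
im=manip.snapshot("wrist"); save(im,"q1.png"); sd=manip.snapshot("side"); save(sd,"q1s.png")
E
python3 m.py
```

```text
down False -0.022702570711773177
0.02129190917494368 29.99991535412846 [-0.7 -0.7  1.3] [-0.03  0.32 -0.  ]
0.02125140364615681 29.998529106960632 [ 0.8  0.1 -1.2] 25.7167
```

Run:
```python
from h import *
im=cv2.imread("pics/q1.png")[:,:,::-1].copy(); sd=cv2.imread("pics/q1s.png")[:,:,::-1].copy()
s=manip.observe();T=s["tcp_pos"];z=s["tool_rot"][:,2]; L=[T-.023*z,T-.027*z,T+.032*z]
C=cam("wrist"); q=proj(C,L); qs=proj(cam("side"),L); print(q.round(1).tolist(),qs.round(1).tolist())
a=cv2.resize(im[170:370,230:430],(600,600),interpolation=cv2.INTER_CUBIC)
for k in q: cv2.drawMarker(a,(int((k[0]-230)*3),int((k[1]-170)*3)),(0,255,0),cv2.MARKER_CROSS,9,1)
b=cv2.resize(sd[240:360,300:340],(200,600),interpolation=cv2.INTER_CUBIC)
for k in qs: cv2.drawMarker(b,(int((k[0]-300)*5),int((k[1]-240)*5)),(0,255,0),cv2.MARKER_CROSS,9,1)
save(np.hstack([a,b]),"q1v.png")
```

```text
[[323.9, 289.7], [323.9, 292.8], [323.2, 256.0]] [[343.0, 273.0], [343.8, 271.5], [331.9, 293.6]]
```

View pics/q1v.png

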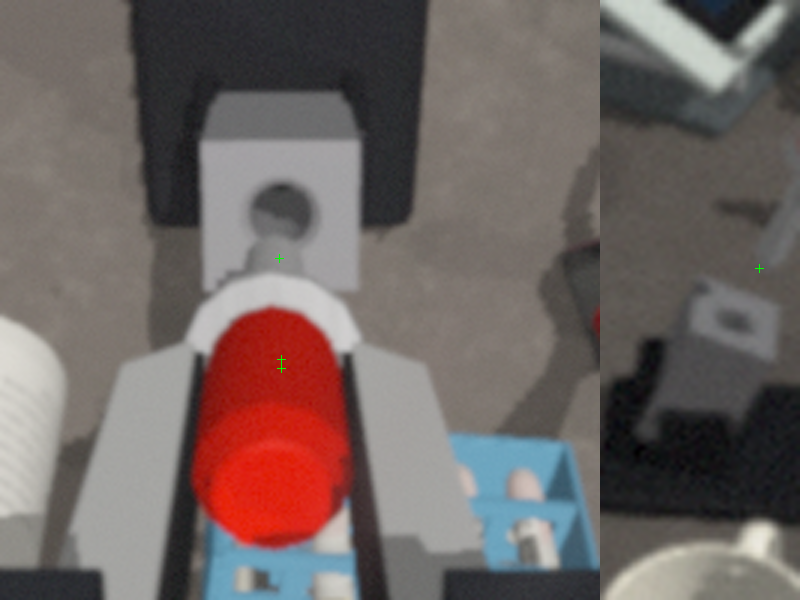

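The pin is out and seated squarely between the pads: collar front edge at crop (275,275), nose at (272,238), both where predicted apart from a constant ~2 px camera bias to the left. I'll carry it to hover over the eye and check the eye's pixel there numerically.

```bash
cat > n.py <<'E'
from h import *
x=np.load("stand2.npy");u,y,n=stand(x[3]);P=x[:3]; E=P-.146*y+.0013*y-.0004*u; np.save("E.npy",E); R=rot(-n,y)
s=manip.observe();T=s["tcp_pos"]
manip.move_straight(T+[-.02,-.03,.14],speed=.3)
manip.move_pose(E+.12*n,R)
manip.move_straight(E+.075*n,R,speed=.15)
s=manip.observe();print(s["gripper_width"],s["contact_force"].round(1),s["time"])
im=manip.snapshot("wrist");save(im,"r1.png");C=cam("wrist");np.savez("r1.npz",K=C[0],d=C[1],W=C[2])
T=s["tcp_pos"];z=s["tool_rot"][:,2]
q=proj(C,[E,T-.023*z,T+.032*z,P]);print(q.round(1).tolist())
g=cv2.cvtColor(im,cv2.COLOR_RGB2GRAY); c=q[0].astype(int)
w=g[c[1]-26:c[1]+20:2,c[0]-30:c[0]+32:2]; print(c-[30,26]); print("\n".join(" ".join("%3d"%v for v in r) for r in w))
E
python3 n.py
```

```text
0.02105195039002059 [-0.1 -0.2 -0.3] 28.5833
[[322.0, 236.1], [324.5, 287.5], [323.7, 254.2], [514.8, 236.9]]
[291 210]
115 118 107  69  61  66  62  64  67  62  63  62  59  59  61  62  64  61  60  62  60  57  62  59  60 103 134 113  41  28  32
118 118  99  62  58  60  53  59  61  56  59  57  59  59  58  60  57  60  61  57  56  59  63  62  66 102 133 114  43  25  28
118 115  98  86  86  87  89  87  84  87  89  87  90  90  89  89  89  87  90  89  88  92  89  87  91 107 137 115  43  27  29
117 118 117 115 115 116 118 118 113 114 116 117 119 119 121 120 119 123 120 121 120 119 120 120 120 123 136 116  44  28  26
118 121 132 135 135 133 136 134 133 133 133 133 133 134 135 134 132 132 134 133 133 133 132 133 133 131 136 116  46  21  30
119 123 128 136 136 135 135 135 134 133 135 135 134 134 134 133 135 134 134 133 135 134 131 134 132 132 136 116  45  30  32
116 124 131 137 136 136 137 135 136 136 135 136 134 136 133 137 136 135 135 136 135 134 134 136 132 130 125 107  70  67  69
118 123 133 135 135 135 135 135 132 136 134 134 135 133 133 135 135 136 133 135 132 134 134 135 134 125 110 110 
[... 1171 characters left out ...]
  74  64  60  61  60  72  84 100 111 129 132 132 129 131 130 134 135 136 134 135
 64  66 117 135 135 134 138 134 131 121 109  97  88  85  82  88  95 100 113 129 134 135 135 135 136 133 137 138 137 138 137
 63  66 120 136 135 134 136 135 136 132 123 115 103 100  96  96 101 108 126 134 137 133 135 133 135 133 137 139 139 140 139
 60  65 116 134 135 135 133 133 136 134 131 123 104 100  98  96  98 100 119 132 132 133 134 134 130 134 138 137 140 139 139
 59  64 115 133 134 134 133 134 133 134 130 115  99  96  97  94  96  97 104 118 132 131 132 132 132 116  96  92  92  92  94
 58  64 115 133 134 135 137 136 135 136 130 103  96  96  97  96  96  96  98 112 134 136 133 134 135 110  57  48  49  50  50
```

Run:
```python
from h import *
im=cv2.imread("pics/r1.png")[:,:,::-1]; C=cam("wrist");s=manip.observe();T=s["tcp_pos"];R=s["tool_rot"]
for nm,p in[("nose r4",T+.032*R[:,2]+.004*R[:,0]),("shaft r6 45dn",T+.022*R[:,2]+.006*R[:,0]),("collar under",T-.023*R[:,2]+.015*R[:,0]),("collar top",T-.027*R[:,2]+.015*R[:,0]),("collar L",T-.027*R[:,2]-.015*R[:,1]),("collar Rr",T-.027*R[:,2]+.015*R[:,1])]: print(nm,proj(C,p).round(1))
for r in range(236,284,2): print(r,im[r,321].tolist(),end=' ')
print(); g=im.sum(2)//3
for r in (262,266,270,274): print(r,g[r,286:312:2].tolist(),g[r,334:360:2].tolist())
print("shaft row252",g[252,300:342:2].tolist())
```

```text
nose r4 [[323.4 249. ]]
shaft r6 45dn [[323.5 250.8]]
collar under [[324.2 260.5]]
collar top [[324.3 263.2]]
collar L [[294.  291.7]]
collar Rr [[354.3 291.7]]
236 [58, 57, 60] 238 [50, 54, 56] 240 [57, 59, 59] 242 [56, 57, 62] 244 [58, 60, 62] 246 [87, 88, 88] 248 [96, 96, 96] 250 [96, 96, 96] 252 [95, 94, 94] 254 [97, 95, 96] 256 [96, 94, 94] 258 [97, 97, 96] 260 [101, 100, 101] 262 [118, 118, 117] 264 [122, 122, 121] 266 [125, 122, 123] 268 [120, 119, 119] 270 [123, 114, 113] 272 [120, 61, 60] 274 [118, 22, 13] 276 [117, 20, 19] 278 [116, 20, 5] 280 [118, 24, 20] 282 [118, 18, 10] 
262 [67, 65, 69, 64, 69, 72, 74, 72, 73, 73, 84, 94, 96] [83, 63, 54, 58, 53, 44, 49, 48, 48, 47, 50, 50, 55]
266 [65, 67, 67, 65, 67, 67, 64, 73, 95, 109, 118, 120, 121] [133, 123, 104, 75, 51, 50, 50, 49, 49, 47, 50, 54, 59]
270 [66, 63, 65, 67, 65, 83, 98, 108, 117, 119, 123, 122, 120] [135, 135, 136, 129, 116, 93, 53, 49, 47, 47, 50, 51, 48]
274 [67, 68, 66, 67, 79, 108, 122, 120, 119, 121, 123, 115, 95] [133, 135, 135, 133, 135, 133, 104, 57, 47, 49, 50, 48, 51]
shaft row252 [133, 133, 130, 133, 133, 133, 124, 104, 99, 97, 92, 96, 97, 100, 109, 129, 133, 133, 133, 133, 127]
```

```bash
cat > o.py <<'E'
from h import *
x=np.load("stand2.npy");u,y,n=stand(x[3]); E=np.load("E.npy")+.0025*u-.001*y; np.save("E2.npy",E); R=rot(-n,y)
print(manip.move_straight(E+(-.032+.006+.032*2-.032+.032-.032+.032)*n if 0 else E+.038*n,R,speed=.08))
s=manip.observe();T=s["tcp_pos"];Z=s["tool_rot"]
im=manip.snapshot("wrist");save(im,"r2.png");C=cam("wrist")
q=proj(C,[E,T+.032*Z[:,2],T-.027*Z[:,2]+.015*Z[:,0]]);print(q.round(1).tolist(),s["contact_force"].round(1),s["time"])
e=proj(C,[E+a*u+b*y for a,b in((-.017,0),(.017,0),(0,-.017),(0,.017),(-.008,0),(0,.008),(0,-.008))]);print(e.round(1).tolist())
g=cv2.cvtColor(im,cv2.COLOR_RGB2GRAY); c=q[0].astype(int)
w=g[c[1]-32:c[1]+24:2,c[0]-34:c[0]+34:2]; print(c-[34,32]); print("\n".join("%d "%(c[1]-32+2*i)+" ".join("%3d"%v for v in r) for i,r in enumerate(w)))
E
python3 o.py
```

```text
False
[[323.2, 251.5], [323.5, 254.8], [324.4, 262.9]] [ 0.2 -0.2  0.4] 29.25
[[323.2, 226.0], [323.1, 276.1], [296.9, 251.5], [349.4, 251.5], [323.2, 239.6], [335.5, 251.5], [310.8, 251.5]]
[289 219]
219 107  83  80  65  57  55  55  57  55  57  55  57  54  57  56  55  57  59  55  57  58  59  57  54  53  59  56  54  70 119 137 114  44  31
221 112  93  82  76  72  71  75  72  72  73  72  73  71  74  71  74  73  75  81  80  76  80  77  77  76  77  78  77  88 121 135 106  34  29
223 117 108  90  94  98  95  95  96  97  97  96  97 100  96  97  98  99  97  96 100  99 102  98  97  99  98  98 101 101 123 138 103  35  25
225 116 111 109 123 127 127 124 125 125 125 125 126 128 126 127 128 126 127 126 128 125 125 129 125 125 123 125 126 128 132 136 107  33  27
227 117 118 123 134 132 135 133 134 134 135 133 133 134 134 134 132 132 133 131 133 134 134 134 134 135 133 133 133 133 131 136 105  33  26
229 117 114 117 132 134 134 134 136 133 133 134 134 134 133 134 135 133 135 135 133 133 133 132 134 133 132 133 132 134 131 137 103  36  22
231 118 116 121 131 133 136 135 136 135 135 134 136 134 135
[... 2320 characters left out ...]

265  59  59  66 118 135 134 130 118 108 115 118 122 121 122 122 123 122 120 121 127 127 133 133 122 115 125 131 132 132 105  90  91  90  94
267  57  60  66 117 137 129 114 109 118 122 120 122 121 120 123 124 122 118 123 133 133 133 136 135 129 118 121 132 131  89  52  48  49  50
269  62  57  64 118 131 110 108 117 122 121 120 121 121 121 122 124 120 119 122 129 135 134 136 137 136 130 116 116 130  93  48  48  51  49
271  61  60  65 110 110 112 117 119 121 121 120 119 119 117 112 102  99 110 122 128 134 134 136 135 138 136 132 124 122  90  49  49  46  49
273  63  60  62 102 117 120 119 121 123 123 118 107  94  78  68  56  56  59  76  91 102 122 134 136 137 137 132 134 124  82  51  48  50  50
```

In this view the eye's hole (columns 309–332, rows 239–261) and the nose (columns 314–328) line up within about 0.5 mm. I'll insert under force control.

```bash
cat > p.py <<'E'
from h import *
x=np.load("stand2.npy");u,y,n=stand(x[3]); E=np.load("E2.npy"); R=rot(-n,y)
H=lambda:(manip.observe()["tcp_pos"]-E)@n
for d,t in[(.02,6),(-.031,8)]:
    r=manip.move_straight(E+d*n,R,speed=.03,threshold=t); s=manip.observe()
    f=s["contact_force"]; print(r,"collar above bar",H()+.023,"F u,y,n",[round(float(f@a),1) for a in(u,y,n)],s["ft_torque"].round(2),s["gripper_width"],s["time"])
    if r: break
E
python3 p.py
```

```text
False collar above bar 0.04299819968060934 F u,y,n [-0.3, 0.3, -0.0] [ 0.16  0.37 -0.01] 0.020898628076424824 30.05
True collar above bar 0.0003333449756812365 F u,y,n [-2.8, -1.5, 19.2] [ 0.05  1.14 -0.14] 0.0215292499711505 31.3333
```

```bash
cat > q.py <<'E'
from h import *
x=np.load("stand2.npy");u,y,n=stand(x[3]); E=np.load("E2.npy")
manip.gripper_to(.055); s=manip.observe(); T=s["tcp_pos"]
print(s["contact_force"].round(1))
manip.move_straight(T+.10*n,speed=.12)
im=manip.snapshot("wrist");save(im,"z1.png");C=cam("wrist")
q=proj(C,[E,E+.05*n,E-.010*u]);print(q.round(1).tolist())
from fit import handle_mask,sil
m,st,ce=handle_mask(im,q[0]); S=sil(C,E,n); print(st,ce,"IoU",(m&S).sum()/(m|S).sum())
yy,xx=np.nonzero(S);print("model bbox",xx.min(),yy.min(),xx.max()-xx.min()+1,yy.max()-yy.min()+1,xx.mean(),yy.mean())
for c in("side","top"):
    im=manip.snapshot(c);save(im,"z_"+c+".png");C2=cam(c);m,st,ce=handle_mask(im,proj(C2,E+.027*n)[0]);S=sil(C2,E,n);yy,xx=np.nonzero(S);print(c,st[4],ce,"model",xx.size,xx.mean(),yy.mean())
    for nm in("rub_bottle","tablet_tub","dropper_bottle","mug","stapler"):
        print(nm,[np.round(b["at"],0).tolist() for b in manip.boxes_of(c,nm)[:1]],end=' ')
    print()
print(manip.observe()["time"])
E
python3 q.py
```

```text
[0.6 0.  0.3]
[[323.2, 238.5], [323.7, 260.1], [323.2, 225.3]]
[ 305  226   33   47 1217] [321.01479047 249.41084634] IoU 0.7503168567807351
model bbox 306 225 36 53 323.47637540453076 251.6200647249191
side 110 [306.63636364 178.33636364] model 175 306.42285714285714 179.27428571428572
rub_bottle [[372.0, 193.0]] tablet_tub [[273.0, 277.0]] dropper_bottle [[371.0, 279.0]] mug [[326.0, 378.0]] stapler [[389.0, 246.0]] 
top 69 [410.26086957 204.49275362] model 110 409.56363636363636 203.1818181818182
rub_bottle [[469.0, 266.0]] tablet_tub [[290.0, 215.0]] dropper_bottle [[314.0, 295.0]] mug [[187.0, 279.0]] stapler [[376.0, 305.0]] 
33.6667
```

Run:
```python
from h import *
a=cv2.imread("pics/top0.png").astype(int);b=cv2.imread("pics/z_top.png").astype(int);d=np.abs(a-b).max(2)
for nm,c in(("stapler",(377,303)),("rub",(469,266)),("tub",(289,216)),("dropper",(314,296)),("mug",(186,280))): print(nm,(d[c[1]-28:c[1]+28,c[0]-28:c[0]+28]>50).sum())
a=cv2.imread("pics/side0.png").astype(int);b=cv2.imread("pics/z_side.png").astype(int);d=np.abs(a-b).max(2)
for nm,c in(("stapler",(390,245)),("rub",(370,190)),("tub",(272,277)),("dropper",(374,279)),("mug",(325,378))): print(nm,(d[c[1]-22:c[1]+22,c[0]-22:c[0]+22]>50).sum())
```

```text
stapler 258
rub 125
tub 0
dropper 0
mug 0
stapler 0
rub 0
tub 0
dropper 0
mug 0
```

```bash
python3 -c "
from station import manip
manip.pause(0.3); print(manip.close_job())"
```

```text
the job is handed in; nothing more can be done
None
```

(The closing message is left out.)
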